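# Seat a drilled anchor disc on a studded checking fixture

### The job

Pick up the collared anchor disc, lower it over the centre pilot of the checking fixture, and turn it by feel under light pressure until its holes line up with the three studs and it slides down; leave it collar up, lying fully home and flush on the fixture's seat, and let go of it. Never force it or let it drop hard onto the fixture (never more than 60 N, about 6 kg, between them), and do not disturb the other parts on the bench.

Things in the scene. Friction and masses are not known exactly. Their poses are not given: they have to be found in the camera images.
- disc_center (a point): Loose gold-plated steel disc to fit, 0.6 to 0.85 kg, collar up, 40 mm high. Flange 100 mm across, 10 mm thick; on it a round collar 46 mm across, 30 mm tall: grip here. Bore 28 mm across right through. Six through holes 14.5 mm across on a 37 mm radius, every 60 degrees, the first on this point's +x axis. Point on the axis half-way up, 20 mm above the underside; z up.
- seat (a point): Centre of the fixture's seat, 32 mm above the bench, z up. The fixture is fixed: round dark steel base 140 mm across, on it a steel stud plate 98 mm across whose flat top is the seat. Three studs 12 mm across and 12 mm tall (top 3.5 mm slightly tapered) stand on a 37 mm radius, 120 degrees apart. Seated, disc_center is 20 mm above this point.
- pilot_tip (a point): Top of the fixture's fixed pilot, 40 mm above the seat on the same axis: a round steel post 26 mm across, its top 12 mm tapering to 13 mm. The stud plate is braked (take it as rigid) at any angle: the studs' direction is NOT given by these axes, see or feel it. A disc not lined up rests on the studs 12 mm above the seat; a turn of up to 60 degrees either way lets it drop.
- head_large: a bystander: plain drilled anchor head, gold-plated solid round block 90 mm across, 45 mm high, no collar; origin at the centre of its underside
- head_small: a bystander: plain drilled anchor head, gold-plated round block 68 mm across, 40 mm high, no collar; origin at the centre of its underside
- barrel: a bystander: gold-plated single-hole barrel 40 mm across, 45 mm high; origin at the centre of its underside
- wedge: a bystander: bare steel cone standing upright, 27 mm across at the top, 45 mm high; origin at the centre of its underside
- wrench: a bystander: open-ended steel wrench 190 mm long lying flat; origin on its underside about mid-length
- grease: a bystander: jar 68 mm across, 85 mm high; origin at the centre of its underside
Things that resemble listed ones, but are neither listed nor needed, are in the scene too. Leave any orange or pink look-alike of the part that bears seat alone.

How it is judged:
By the outcome, as a careful person would: the job done as asked, in the order asked, and still so for the second after the job is handed in, with the robot touching nothing.
It also fails if it takes over 64 s, if anything falls off the work surface, if the arm or the gripper's body presses on something with over 40 N, if the wrist force passes 120 N, or if a joint passes its speed limit or range.

### The arm

A 7-joint arm with a two-finger parallel gripper is mounted at the origin on the work surface. World frame = base frame: x ahead of the robot, y to its left, z up, the work surface at z = 0. Lengths are in mm, angles in rad, forces in N, time in s.
With the tool pointing down it reaches from about 400 to 850 mm from the base axis. Payload 4.5 kg.
Tool frame: the origin (TCP) lies midway between the tips of the shut fingers; the grasp point (between the pads) lies 19 mm behind it; z points along the fingers, y is the line along which they close (so a half turn about z gives the same grasp; the last joint's range is limited). The gripper opens to 85 mm and grips with 20 to 120 N. Pads are 22 mm wide; open, the fingers measure 114 mm over their backs; the gripper's body (76 mm by 85 mm) begins 54 mm behind the grasp point. The pads swing forward as they close: fully open they stand 13 mm farther back than shut.
Start: joints at [1.246, 0.689, -0.195, 1.565, 0.157, 0.902, -0.215], TCP at [219.499, -585.213, 231.317] pointing down, gripper open.
Joint ranges: [-3.01, 3.01], [-0.46, 2.08], [-1.47, 1.51], [0.13, 2.56], [-1, 4.14], [0.04, 2.09], [-2.66, 2.66]. Speed limits (rad/s): [2.57, 2.57, 3.14, 3.14, 3.14, 3.14, 3.14].

### API

Orientations are given as a unit quaternion [x, y, z, w].
In Python, from cell import robot, snapshot, sign_off gives the robot as it stands. The module is installed in compiled form; this text tells all that it offers.
- The arm moves only by the tool jog_arm, never from a script. Its argument "motion" is a list of rows, each a list of 6 numbers: the shift along the tool's x, y, z as a fraction of full scale, then the turn, a rotation vector about the tool's x, y, z as a fraction of full scale. A call has 1 to 20 rows; each row is the pose to reach, as a shift and turn from the pose commanded when the call began, along the tool's axes at that moment; what a row does not reach only later rows make up. Full scale, the value 1, is 1 m for a shift and 90 degrees for a turn. A row lasts 1/10 s, in which the tool goes at most 50 mm and 8.59 degrees, less where a joint would pass 70% of its speed; a pose out of reach is approached as far as the arm can. A call with a number of a shift or a turn outside -1 to 1 is refused whole. A call with a gripper value outside its range is refused whole. "claw" is the opening in per cent of the stroke, from 0 (shut) to 100 (fully open), set as the call begins (left out, the last holds). The fingers move at their own pace and stop on an object; "force" is the grip in N (left out, the last holds). Time passes only in rows, so rows that repeat a pose let the fingers close. It gives the time, the measured TCP pose, the force, the opening and the grip force at its end, in the units of the state.
- robot.get_obs(): the state, without advancing time (a new reading comes with each control period).
- snapshot(name): name is "side" or "top"; returns a dict with "image" (400x640x3 uint8, blue, green, red), "depth" (400x640 float32, mm along the optical axis (not along the pixel's ray), 0 where there is no reading), "fx", "fy", "cx", "cy" (pixels), "k1" (the pictures are not rectified: a ray, as slopes to the right and down, at radius r is drawn at 1 + k1 r^2 times it, then the intrinsics apply), "cam_to_world" (4x4, takes a point from camera to world coordinates). Camera axes: x right, y up, looking along -z (the intrinsics and any distortion apply to the point x, -y, -z); pixel columns grow to the right and rows downward; lengths in mm; the calibration is good to about 2 mm. A picture is of the moment at which its call begins.
- sign_off(): hands the job in; it is judged then, once.
The state is a dict: "t": time; "q": joint angles; "qvel": joint speeds; "tau": joint torques, N m; "tcp_pos": TCP position; "orientation": TCP orientation; "contact_force": force on the tool from outside, world axes, zero at the start; "wrist_torque": the same for the moment, N m; "finger_gap": opening from 0.0 (shut) to 1.0 (fully open); "gripper_force": force on a finger pad.
Only numpy, scipy, OpenCV 4.12 (cv2) and the standard library are available. Lean on these libraries where they do the work, as an engineer would, in place of code of your own. Each camera call takes 0.05 s, during which the arm holds its last target. There are 200 camera calls.

## Working session

There is one attempt and no reset: what is moved stays moved. The work goes in short steps, Python scripts to look and compute and a tool call to move; the robot and the scene stay as the last step left them, time stands still between calls to the robot, and variables do not carry over. Pictures are saved under pics/ and viewed, at most 10 in all, crops included, and the job is handed in when it is done.

Besides the shell and the picture viewer there is one more tool, called after "Request:" by a JSON object that holds its "api" and its "payload", one argument or row to a line. jog_arm: Moves the arm, as the interface text tells. Shift numbers are shares of 1 m and turn numbers shares of 90 degrees, none past 1 either way. Its arguments: {"type":"object","properties":{"motion":{"type":"array","items":{"type":"array","items":{"type":"number","minimum":-1,"maximum":1}}},"claw":{"type":"number"},"force":{"type":"number"}},"required":["motion"]}

```bash
mkdir -p pics
cat > h.py <<'E'
import numpy as np, cv2
from cell import robot, snapshot, sign_off
def world(s,u,v,d=None):
    x=(np.asarray(u,float)-s['cx'])/s['fx']; y=(np.asarray(v,float)-s['cy'])/s['fy']
    a,b=x.copy(),y.copy()
    for _ in range(15):
        k=1+s['k1']*(a*a+b*b); a,b=x/k,y/k
    if d is None: d=s['depth'][np.asarray(v,int),np.asarray(u,int)]
    p=np.stack([a*d,-b*d,-d*np.ones_like(a)],-1)
    M=np.array(s['cam_to_world']); return p@M[:3,:3].T+M[:3,3]
def allw(s):
    v,u=np.mgrid[0:400,0:640]; return world(s,u,v,s['depth'])
E
python3 - <<'E'
from h import *
import pickle
for n in ('top','side'):
    s=snapshot(n); pickle.dump(s,open(n+'0.pkl','wb')); cv2.imwrite(f'pics/{n}0.png',s['image'])
    print(n,{k:np.round(s[k],3).tolist() for k in ('fx','fy','cx','cy','k1','cam_to_world')})
o=robot.get_obs(); print(o['tcp_pos'],o['orientation'],o['contact_force'],o['finger_gap'])
E
```

```text
top {'fx': 462.423, 'fy': 462.423, 'cx': 318.299, 'cy': 203.654, 'k1': -0.005, 'cam_to_world': [[0.019, 0.987, -0.16, 287.636], [-1.0, 0.019, -0.0, 4.947], [0.003, 0.16, 0.987, 1269.262], [0.0, 0.0, 0.0, 1.0]]}
side {'fx': 460.389, 'fy': 460.389, 'cx': 314.376, 'cy': 199.029, 'k1': -0.017, 'cam_to_world': [[-0.797, 0.442, -0.411, -92.614], [-0.604, -0.579, 0.548, 796.201], [0.004, 0.685, 0.728, 1092.055], [0.0, 0.0, 0.0, 1.0]]}
[ 219.20447724 -584.6691975   230.5410748 ] [ 9.83945941e-01  1.78464783e-01 -2.12625643e-04 -8.12713529e-04] [-0.80117489  0.10502181  0.14864643] 1.0024901020975414
```

View pics/top0.png

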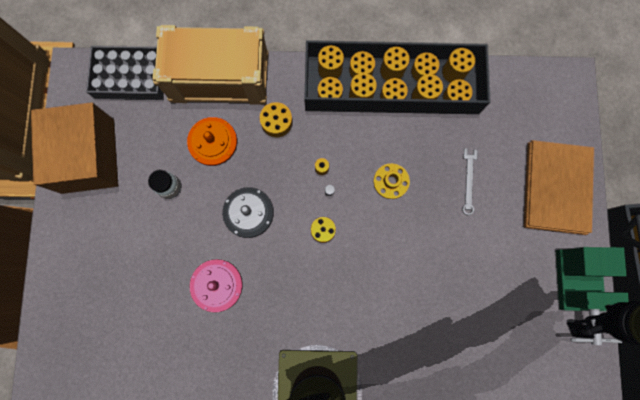

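View pics/side0.png

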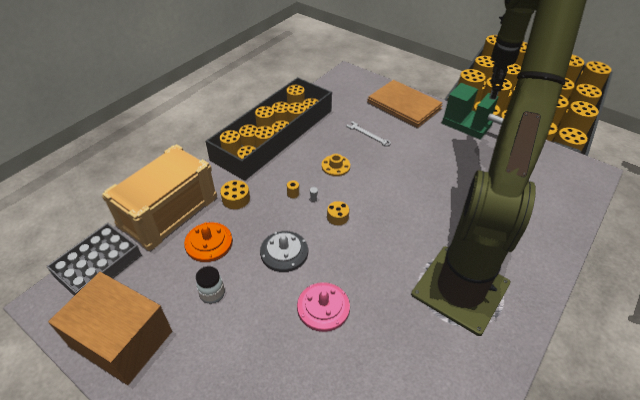

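The top view shows the collared gold disc at (392,181), the only flanged part with a collar. The grey and dark steel fixture is at (248,211); the orange one (212,140) and the pink one (216,286) are decoys. The gold heads without a collar are at (276,118) and (323,229), the barrel at (322,165) and the wedge at (329,190). I'll confirm with an enlarged crop and measure.

Run:
```python
from h import *
import pickle
tiles=[]
for n,c in (('top',[(392,181),(248,211)]),('side',[(336,164),(284,250)])):
    s=pickle.load(open(n+'0.pkl','rb')); 
    for u,v in c: tiles.append(cv2.resize(s['image'][v-29:v+29,u-39:u+39],(390,290),interpolation=cv2.INTER_CUBIC))
    W=allw(s); z=W[...,2]
    for nm,(u,v),zs in (('disc',c[0],[(36,44),(6,14)]),('fix',c[1],[(66,76),(28,36),(41,47),(14,24)])):
        m=np.zeros(z.shape,bool); m[v-32:v+32,u-42:u+42]=1
        for lo,hi in zs:
            k=m&(z>lo)&(z<hi); P=W[k]
            uv=np.argwhere(k)[:,::-1].astype(np.float32)
            (ec,er)=cv2.minEnclosingCircle(P[:,:2].astype(np.float32))
            print(n,nm,lo,hi,len(P),'median',np.median(P,0).round(1),'encl',np.round(ec,1),round(er,1))
cv2.imwrite('pics/crop0.png',np.vstack([np.hstack(tiles[:2]),np.hstack(tiles[2:])]))
```

```text
top disc 36 44 125 median [ 561.1 -197.    39.9] encl [ 561.2 -196.7] 22.8
top disc 6 14 600 median [ 557.3 -196.     9.8] encl [ 568.  -201.8] 107.7
top fix 66 76 38 median [464.6 198.1  69.7] encl [466.1 198.6] 10.0
top fix 28 36 801 median [465.4 196.2  31.5] encl [466.1 193.8] 58.3
top fix 41 47 35 median [460.6 210.5  43.7] encl [465.4 197.9] 41.3
top fix 14 24 775 median [458.9 190.8  20.3] encl [465.2 198. ] 69.9
side disc 36 44 118 median [ 559.3 -176.3   39.7] encl [ 637.1 -116.7] 160.6
side disc 6 14 310 median [ 551.3 -187.     9.1] encl [ 562.  -206.5] 210.6
side fix 66 76 32 median [461.7 204.6  69.8] encl [463.1 202.7] 11.1
side fix 28 36 552 median [457.8 207.7  31.5] encl [469.5 202.7] 54.7
side fix 41 47 34 median [456.6 213.5  43.8] encl [464.6 201.5] 41.6
side fix 14 24 535 median [438.9 224.   20.2] encl [462.8 200.2] 71.3
```

View pics/crop0.png

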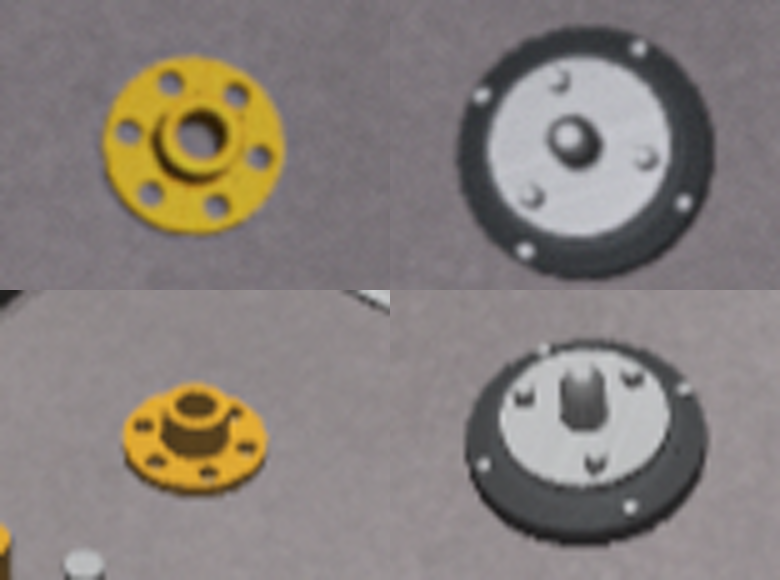

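The crop confirms both. The disc (top left) has a collar and six holes, at tile pixels (170,83), (237,95), (261,156), (217,206), (150,193) and (129,131). The grey fixture (top right) has three studs at about (559,82), (646,158) and (531,197). I'll work out the angles and the first move from these.

```bash
cat >> h.py <<'E'
def plane(s,u,v,z):
    a=world(s,u,v,np.full(np.shape(u),500.)); b=world(s,u,v,np.full(np.shape(u),1000.))
    t=(z-a[...,2])/(b[...,2]-a[...,2]); return a+t[...,None]*(b-a)
def circ(P):
    A=np.c_[2*P[:,:2],np.ones(len(P))]; x=np.linalg.lstsq(A,(P[:,:2]**2).sum(1),rcond=None)[0]; return x[:2],np.sqrt(x[2]+x[:2]@x[:2])
def togo(target,yaw):
    from scipy.spatial.transform import Rotation as R
    o=robot.get_obs(); r=R.from_quat(o['orientation']); g=R.from_quat([np.cos(np.radians(yaw)/2),np.sin(np.radians(yaw)/2),0,0])
    m=r.as_matrix(); print('yaw now',np.degrees(np.arctan2(m[1,0],m[0,0])).round(2),'tcp',np.round(o['tcp_pos'],1),
     'shift',(r.inv().apply(np.array(target)-o['tcp_pos'])/1000).round(4),'turn',((r.inv()*g).as_rotvec()/(np.pi/2)).round(4),'t',o['t'])
E
python3 - <<'E'
from h import *
import pickle
s=pickle.load(open('top0.pkl','rb'))
f=lambda L,c:np.array(L)/5+np.array(c)-.4
h=f([(170,83),(237,95),(261,156),(217,206),(150,193),(129,131)],(353,152))
P=plane(s,h[:,0],h[:,1],10); c,r=circ(P); d=P[:,:2]-c; a=np.degrees(np.arctan2(d[:,1],d[:,0])); print('holes',c,r,(a%60).round(1))
h=f([(169,82),(256,158),(141,197)],(209,182))
P=plane(s,h[:,0],h[:,1],44); c,r=circ(P); d=P[:,:2]-c; a=np.degrees(np.arctan2(d[:,1],d[:,0])); print('studs',c,r,(a%120).round(1))
# hue segmentation centre of the disc in both views
for n,w in (('top',(392,181)),('side',(336,164))):
    s=pickle.load(open(n+'0.pkl','rb')); W=allw(s); hsv=cv2.cvtColor(s['image'],cv2.COLOR_BGR2HSV)
    m=((hsv[...,1]>110)).astype(np.uint8); k=np.zeros_like(m); u,v=w; k[v-24:v+24,u-24:u+24]=m[v-24:v+24,u-24:u+24]
    z=W[...,2]; t=((z>34)&(z<46)).astype(np.uint8)*k
    C=max(cv2.findContours(t,cv2.RETR_EXTERNAL,cv2.CHAIN_APPROX_NONE)[0],key=cv2.contourArea)[:,0,:]
    print(n,'collar',circ(plane(s,C[:,0],C[:,1],40)))
    C=max(cv2.findContours(k,cv2.RETR_EXTERNAL,cv2.CHAIN_APPROX_NONE)[0],key=cv2.contourArea)[:,0,:]
    P=plane(s,C[:,0],C[:,1],10); print(n,'flange',circ(P), len(C))
togo([561.3,-197,90],65)
E
```

```text
holes [ 561.70231323 -197.45502145] 37.24000110888575 [21.3 20.  20.8 19.4 18.5 19.5]
studs [463.38502081 197.31757402] 36.78459636417107 [19.1 21.3 19. ]
top collar (array([ 560.94200358, -196.66137877]), np.float64(21.627191002611458))
top flange (array([ 560.94400107, -196.49025388]), np.float64(49.461862395449)) 100
side collar (array([ 557.57244676, -191.17855899]), np.float64(22.241486837134087))
side flange (array([ 559.91932104, -193.19650708]), np.float64(51.29633039706387)) 70
yaw now 20.56 tcp [ 219.2 -584.7  230.5] shift [ 0.4565 -0.2426  0.1409] turn [-1.000e-03 -3.000e-04 -4.938e-01] t 0.1
```

Request:
{"api": "jog_arm", "payload": {
  "motion": [
    [0.456,-0.244,0.1,-0.001,0,-0.494],
    [0.456,-0.244,0.1,-0.001,0,-0.494],
    [0.456,-0.244,0.1,-0.001,0,-0.494],
    [0.456,-0.244,0.1,-0.001,0,-0.494],
    [0.456,-0.244,0.1,-0.001,0,-0.494],
    [0.456,-0.244,0.1,-0.001,0,-0.494],
    [0.456,-0.244,0.1,-0.001,0,-0.494],
    [0.456,-0.244,0.1,-0.001,0,-0.494],
    [0.456,-0.244,0.1,-0.001,0,-0.494],
    [0.456,-0.244,0.1,-0.001,0,-0.494],
    [0.456,-0.244,0.1,-0.001,0,-0.494],
    [0.456,-0.244,0.1,-0.001,0,-0.494],
    [0.456,-0.244,0.1,-0.001,0,-0.494],
    [0.456,-0.244,0.1,-0.001,0,-0.494],
    [0.456,-0.244,0.1,-0.001,0,-0.494]
  ],
  "claw": 100,
  "force": 40
}}

```text
t: 1.6
tcp_pos: [559.7, -198.6, 131.4]
orientation: [0.844, 0.536, -0.0, 0.001]
contact_force: [-0.2, -0.8, -0.5]
finger_gap: 1.001
gripper_force: 0.0
```

Run:
```python
from h import *
togo([560.5,-196,12],65)
o=robot.get_obs();print(o['q'].round(3) if hasattr(o['q'],'round') else o['q'],o['contact_force'])
s=snapshot('side');t=snapshot('top')
cv2.imwrite('pics/c1.png',np.hstack([cv2.resize(x,(400,400),interpolation=cv2.INTER_CUBIC) for x in (t['image'][121:241,332:452],s['image'][94:214,276:396])]))
```

```text
yaw now 64.85 tcp [ 559.7 -198.6  131.4] shift [ 0.003  -0.0005  0.1194] turn [ 0.0008  0.0013 -0.0016] t 1.6
[ 0.424  0.788 -0.283  1.749  0.336  0.652 -0.488] [-0.16550567 -0.84229316 -0.45083775]
```

View pics/c1.png

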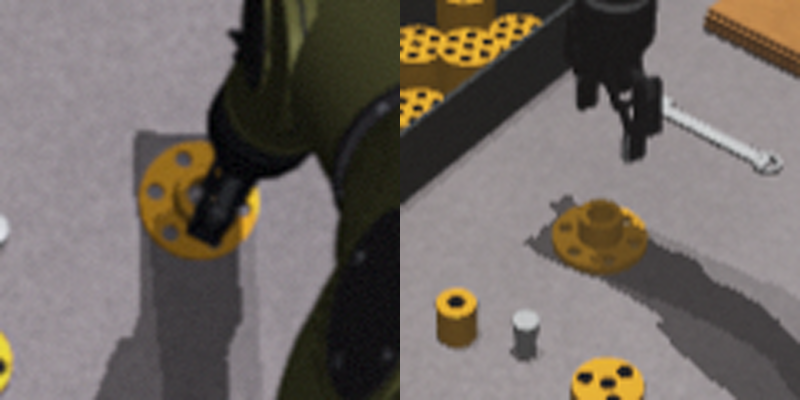

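The picture shows the open fingers standing over the disc in both views. In the top crop a finger is near (210,215), just beside the collar; the wrench and barrel are clear. Next I lower and grip gently.

Request:
{"api": "jog_arm", "payload": {
  "motion": [
    [0.003,0,0.04,0.001,0.001,0],
    [0.003,0,0.08,0.001,0.001,0],
    [0.003,0,0.1,0.001,0.001,0],
    [0.003,0,0.11,0.001,0.001,0],
    [0.003,0,0.12,0.001,0.001,0],
    [0.003,0,0.12,0.001,0.001,0]
  ]
}}

```text
t: 2.3
tcp_pos: [562.0, -194.2, 10.9]
orientation: [0.843, 0.537, 0.0, -0.0]
contact_force: [0.8, 0.2, 0.5]
finger_gap: 1.007
gripper_force: 0.0
```

Request:
{"api": "jog_arm", "payload": {
  "motion": [
    [0,0,0,0,0,0],
    [0,0,0,0,0,0],
    [0,0,0,0,0,0],
    [0,0,0,0,0,0],
    [0,0,0,0,0,0],
    [0,0,0,0,0,0],
    [0,0,0,0,0,0],
    [0,0,0,0,0,0]
  ],
  "claw": 0,
  "force": 40
}}

```text
t: 3.1
tcp_pos: [563.3, -194.4, 12.7]
orientation: [0.843, 0.537, 0.001, 0.001]
contact_force: [-0.1, -0.0, 4.9]
finger_gap: 0.533
gripper_force: 40.8
```

Request:
{"api": "jog_arm", "payload": {
  "motion": [
    [0,0,-0.005,0,0,0],
    [0,0,-0.02,0,0,0],
    [0,0,-0.05,0,0,0],
    [0,0,-0.09,0,0,0],
    [0,0,-0.12,0,0,0],
    [0,0,-0.13,0,0,0],
    [0,0,-0.13,0,0,0],
    [0,0,-0.13,0,0,0]
  ],
  "force": 70
}}

```text
t: 3.9
tcp_pos: [560.6, -194.0, 139.9]
orientation: [0.843, 0.537, -0.001, -0.001]
contact_force: [0.4, -2.0, -8.2]
finger_gap: 0.525
gripper_force: 73.5
```

Run:
```python
from h import *
togo([465,199,140],64.9)
o=robot.get_obs();print(np.round(o['q'],3),o['contact_force'],o['wrist_torque'],o['finger_gap'])
```

```text
yaw now 65.02 tcp [ 560.6 -194.   139.9] shift [ 0.3159 -0.2526  0.0008] turn [-0.0021 -0.      0.0014] t 3.9
[ 0.425  0.777 -0.296  1.74   0.332  0.676 -0.488] [ 0.40505394 -1.95852555 -8.22228725] [-0.00670863  0.00456488 -0.07335454] 0.5246043691651762
```

Request:
{"api": "jog_arm", "payload": {
  "motion": [
    [0.012,-0.01,0,0,0,0],
    [0.04,-0.032,0,0,0,0],
    [0.07,-0.056,0,0,0,0],
    [0.1,-0.08,0,0,0,0],
    [0.13,-0.104,0,0,0,0],
    [0.16,-0.128,0,0,0,0],
    [0.19,-0.152,0,0,0,0],
    [0.22,-0.176,0,0,0,0],
    [0.25,-0.2,0,0,0,0],
    [0.28,-0.224,0,0,0,0],
    [0.3,-0.24,0,0,0,0],
    [0.312,-0.249,0,0,0,0],
    [0.3165,-0.2532,0,0,0,0],
    [0.3165,-0.2532,0,0,0,0],
    [0.3165,-0.2532,0,0,0,0],
    [0.3165,-0.2532,0,0,0,0]
  ]
}}

```text
t: 5.5
tcp_pos: [466.4, 197.8, 141.3]
orientation: [0.844, 0.536, -0.0, 0.0]
contact_force: [0.3, 0.7, -8.3]
finger_gap: 0.52
gripper_force: 73.5
```

Run:
```python
from h import *
import pickle
T=[]
for i in range(6): T.append(robot.get_obs()['tcp_pos'])
s=snapshot('side');t=snapshot('top'); o=robot.get_obs(); print(np.mean(T,0).round(2),o['tcp_pos'],o['t'],np.round(o['q'],3),o['contact_force'])
pickle.dump((s,t),open('hov.pkl','wb'))
cv2.imwrite('pics/c2.png',np.hstack([cv2.resize(x,(400,400),interpolation=cv2.INTER_CUBIC) for x in (t['image'][151:271,188:308],s['image'][170:290,224:344])]))
```

```text
[466.42 197.84 141.33] [466.56666291 198.34114617 141.52641707] 5.6 [-0.387  0.681 -0.17   2.004  0.236  0.474 -1.169] [ 0.36903533  0.08740795 -6.94192113]
```

View pics/c2.png

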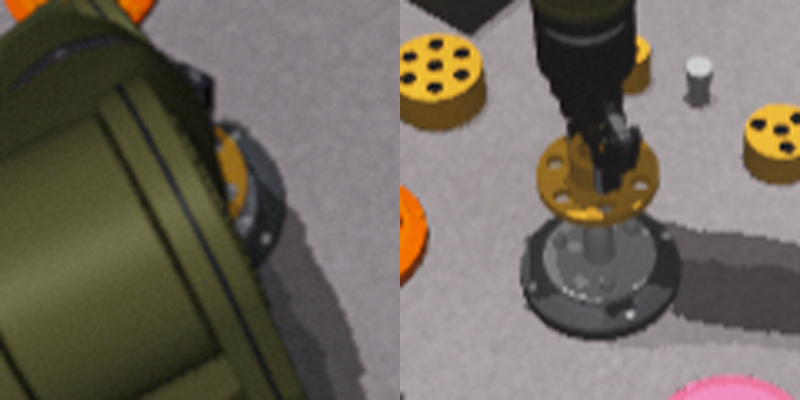

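The side crop shows the disc hanging level over the pilot, with its flange centred near (598,180) and the pilot near (598,240). One quick numeric check of the offset, in the same camera.

Run:
```python
from h import *
import pickle
from scipy.optimize import least_squares
s=pickle.load(open('hov.pkl','rb'))[0]; s0=pickle.load(open('side0.pkl','rb'))
def fit(s,box,zlo,zhi,r,c0,hue=None):
    W=allw(s); z=W[...,2]; u,v=box; m=np.zeros(z.shape,np.uint8); m[v-35:v+35,u-40:u+40]=1
    m&=((z>zlo)&(z<zhi)).astype(np.uint8)
    if hue: 
        h=cv2.cvtColor(s['image'],cv2.COLOR_BGR2HSV); m&=(h[...,1]>100).astype(np.uint8)
    P=W[m>0]; zz=np.median(P[:,2])
    H=cv2.convexHull(P[:,:2].astype(np.float32))[:,0]
    f=least_squares(lambda c:np.hypot(*(H-c).T)-r+1,c0,loss='soft_l1',f_scale=.7)
    print(box,'z',zz.round(1),'c',f.x.round(1),'n',len(H),'res',np.round(f.fun,1).tolist())
    return P
fit(s,(283,220),125,150,50,(465,199),1)
fit(s0,(336,164),7,13,50,(560,-195),1)
fit(s0,(284,250),18,22.5,70,(464,200))
fit(s0,(284,250),30,34,49,(464,200))
W=allw(s); z=W[...,2]; print(np.percentile(z[205:240,260:310],[5,50,95]))
```

```text
(283, 220) z 137.6 c [462.2 199.5] n 28 res [3.5, 1.3, 1.1, 1.0, 0.8, -0.1, 0.2, 0.2, 0.0, 0.4, 0.4, 1.0, 2.9, 0.9, 0.7, -0.7, -0.4, 1.0, 1.0, 1.0, -0.1, 0.3, 0.4, 1.2, 0.9, 2.1, 2.4, 2.7]
(336, 164) z 9.5 c [ 559.7 -191.7] n 13 res [-0.4, -0.1, 147.0, 1.3, 2.2, -0.7, -0.6, -0.1, 1.6, 1.2, -2.2, 1.6, 3.3]
(284, 250) z 20.3 c [460.2 203.5] n 21 res [2.1, 2.5, 1.4, -0.9, -0.3, 0.2, -1.1, -2.8, -3.4, 72.8, 76.4, 83.1, 89.0, 87.0, -2.3, -2.1, -0.2, -0.6, 2.0, 1.3, 1.6]
(284, 250) z 31.8 c [463.4 203.1] n 22 res [1.8, 1.2, -0.7, -0.0, -0.1, 1.0, 0.4, 0.6, 0.1, 0.7, 0.8, 0.5, -0.3, -0.3, -0.2, 0.2, 0.8, -0.2, 0.6, 0.5, 2.7, 2.5]
[ -3.21255881 133.52495364 237.89061408]
```

Request:
{"api": "jog_arm", "payload": {
  "motion": [
    [0.0015,0,0.02,0,0,0],
    [0.0015,0,0.04,0,0,0],
    [0.0015,0,0.05,0,0,0],
    [0.0015,0,0.055,0,0,0],
    [0.0015,0,0.058,0,0,0],
    [0.0015,0,0.06,0,0,0],
    [0.0015,0,0.062,0,0,0],
    [0.0015,0,0.064,0,0,0],
    [0.0015,0,0.064,0,0,0]
  ]
}}

```text
t: 6.5
tcp_pos: [467.0, 201.1, 77.7]
orientation: [0.843, 0.537, 0.0, -0.0]
contact_force: [-0.3, 0.3, -6.8]
finger_gap: 0.523
gripper_force: 73.5
```

Request:
{"api": "jog_arm", "payload": {
  "motion": [
    [0,0,0.001,0,0,0],
    [0,0,0.002,0,0,0],
    [0,0,0.003,0,0,0],
    [0,0,0.004,0,0,0],
    [0,0,0.005,0,0,0],
    [0,0,0.006,0,0,0],
    [0,0,0.006,0,0,0]
  ]
}}

```text
t: 7.2
tcp_pos: [466.9, 201.0, 71.5]
orientation: [0.843, 0.537, 0.0, -0.0]
contact_force: [0.1, -0.1, -7.0]
finger_gap: 0.521
gripper_force: 73.5
```

```bash
python3 -c "
from h import *
o=robot.get_obs();print(o['contact_force'].round(2),np.round(o['wrist_torque'],3),o['tcp_pos'].round(2))"
```

```text
[ 0.07 -0.13 -6.97] [ 0.007 -0.004  0.004] [466.86 201.04  71.48]
```

Request:
{"api": "jog_arm", "payload": {
  "motion": [
    [0,0,0.001,0,0,0],
    [0,0,0.002,0,0,0],
    [0,0,0.003,0,0,0],
    [0,0,0.004,0,0,0],
    [0,0,0.005,0,0,0],
    [0,0,0.006,0,0,0],
    [0,0,0.007,0,0,0],
    [0,0,0.008,0,0,0],
    [0,0,0.009,0,0,0],
    [0,0,0.009,0,0,0]
  ]
}}

```text
t: 8.2
tcp_pos: [466.9, 201.1, 62.5]
orientation: [0.843, 0.537, 0.0, -0.0]
contact_force: [-0.1, -0.3, -6.9]
finger_gap: 0.526
gripper_force: 73.5
```

Request:
{"api": "jog_arm", "payload": {
  "motion": [
    [0,0,0.001,0,0,0],
    [0,0,0.002,0,0,0],
    [0,0,0.003,0,0,0],
    [0,0,0.004,0,0,0],
    [0,0,0.0045,0,0,0],
    [0,0,0.005,0,0,0],
    [0,0,0.005,0,0,0]
  ]
}}

```text
t: 8.9
tcp_pos: [466.9, 201.1, 57.6]
orientation: [0.843, 0.537, 0.0, -0.0]
contact_force: [0.0, 0.8, -7.5]
finger_gap: 0.52
gripper_force: 73.5
```

Request:
{"api": "jog_arm", "payload": {
  "motion": [
    [0,0,0.0005,0,0,0],
    [0,0,0.001,0,0,0],
    [0,0,0.0015,0,0,0],
    [0,0,0.002,0,0,0],
    [0,0,0.0025,0,0,0],
    [0,0,0.0025,0,0,0]
  ]
}}

```text
t: 9.5
tcp_pos: [466.9, 201.1, 55.1]
orientation: [0.843, 0.537, 0.0, -0.0]
contact_force: [-0.8, -0.4, -7.2]
finger_gap: 0.523
gripper_force: 73.5
```

Request:
{"api": "jog_arm", "payload": {
  "motion": [
    [0,0,0.0005,0,0,0],
    [0,0,0.001,0,0,0],
    [0,0,0.0015,0,0,0],
    [0,0,0.002,0,0,0],
    [0,0,0.0025,0,0,0],
    [0,0,0.003,0,0,0],
    [0,0,0.003,0,0,0]
  ]
}}

```text
t: 10.2
tcp_pos: [466.9, 201.1, 52.0]
orientation: [0.843, 0.537, 0.0, -0.0]
contact_force: [1.2, -0.6, -6.2]
finger_gap: 0.522
gripper_force: 73.5
```

Request:
{"api": "jog_arm", "payload": {
  "motion": [
    [0,0,0.0005,0,0,0],
    [0,0,0.001,0,0,0],
    [0,0,0.0015,0,0,0],
    [0,0,0.002,0,0,0],
    [0,0,0.0025,0,0,0],
    [0,0,0.003,0,0,0],
    [0,0,0.003,0,0,0]
  ]
}}

```text
t: 10.9
tcp_pos: [466.9, 201.1, 49.1]
orientation: [0.843, 0.537, 0.0, -0.0]
contact_force: [0.1, 0.6, -7.7]
finger_gap: 0.523
gripper_force: 73.5
```

```bash
python3 -c "
from h import *
o=robot.get_obs();print(o['contact_force'].round(2),np.round(o['wrist_torque'],3),o['tcp_pos'].round(2))"
```

```text
[ 0.12  0.58 -7.7 ] [-0.056 -0.001  0.003] [466.89 201.09  49.06]
```

Request:
{"api": "jog_arm", "payload": {
  "motion": [
    [0,0,0.0005,0,0,0],
    [0,0,0.001,0,0,0],
    [0,0,0.0015,0,0,0],
    [0,0,0.002,0,0,0],
    [0,0,0.0025,0,0,0],
    [0,0,0.003,0,0,0],
    [0,0,0.003,0,0,0]
  ]
}}

```text
t: 11.6
tcp_pos: [466.9, 201.1, 46.1]
orientation: [0.843, 0.537, 0.0, -0.0]
contact_force: [-0.9, -0.2, -7.1]
finger_gap: 0.522
gripper_force: 73.5
```

Request:
{"api": "jog_arm", "payload": {
  "motion": [
    [0,0,0.0003,0,0,0],
    [0,0,0.0006,0,0,0],
    [0,0,0.0009,0,0,0],
    [0,0,0.0012,0,0,0],
    [0,0,0.0015,0,0,0],
    [0,0,0.0015,0,0,0]
  ]
}}

```text
t: 12.2
tcp_pos: [466.9, 201.1, 44.9]
orientation: [0.843, 0.537, 0.0, -0.0]
contact_force: [-1.1, -0.2, -1.5]
finger_gap: 0.523
gripper_force: 74.0
```

Request:
{"api": "jog_arm", "payload": {
  "motion": [
    [0,0,0.0002,0,0,0],
    [0,0,0.0003,0,0,0],
    [0,0,0.0004,0,0,0],
    [0,0,0.0004,0,0,0]
  ]
}}

```text
t: 12.6
tcp_pos: [466.9, 201.1, 44.8]
orientation: [0.843, 0.537, 0.001, -0.0]
contact_force: [-3.1, -0.4, 6.4]
finger_gap: 0.525
gripper_force: 74.8
```

Run:
```python
from h import *
o=robot.get_obs();print(o['contact_force'].round(2),np.round(o['wrist_torque'],3),o['tcp_pos'].round(2))
s=snapshot('side'); W=allw(s); z=W[...,2]
m=cv2.cvtColor(s['image'],cv2.COLOR_BGR2HSV)[...,1]>110
k=np.zeros_like(m); k[215:285,240:330]=1; k&=m&(z>30)&(z<62); P=W[k]; print('flange top z',np.percentile(P[:,2],[10,50,90]),len(P))
A=np.c_[P[:,:2]-P[:,:2].mean(0),np.ones(len(P))]; q=(P[:,2]>38)&(P[:,2]<60); print('tilt',np.linalg.lstsq(A[q],P[q,2],rcond=None)[0])
cv2.imwrite('pics/c3.png',cv2.resize(s['image'][205:295,224:344],(720,540),interpolation=cv2.INTER_CUBIC))
```

```text
[-3.12 -0.43  6.37] [-0.287  0.313 -0.015] [466.93 201.09  44.84]
flange top z [38.0108987  41.38255795 45.0481181 ] 453
tilt [3.65386573e-03 4.95914165e-03 4.22479868e+01]
```

View pics/c3.png

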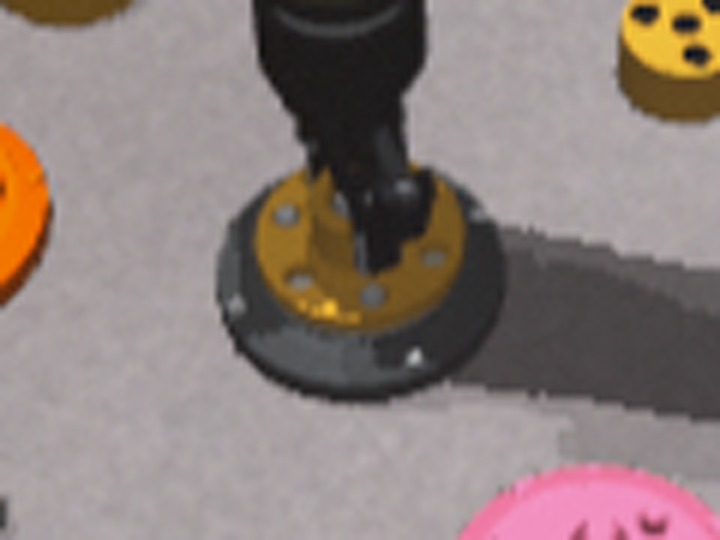

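The crop shows the disc lying in the fixture, its flange around (360,250) with studs visible in the holes. The depth gives the flange top as about 42 mm, which is home. Next I release and retreat.

Request:
{"api": "jog_arm", "payload": {
  "motion": [
    [0,0,-0.0003,0,0,0],
    [0,0,-0.0003,0,0,0],
    [0,0,-0.0003,0,0,0]
  ],
  "force": 20
}}

```text
t: 12.95
tcp_pos: [466.9, 201.1, 44.9]
orientation: [0.843, 0.537, 0.0, -0.0]
contact_force: [-2.7, -0.4, 5.4]
finger_gap: 0.521
gripper_force: 74.7
```

Request:
{"api": "jog_arm", "payload": {
  "motion": [
    [0,0,0,0,0,0],
    [0,0,0,0,0,0],
    [0,0,0,0,0,0],
    [0,0,0,0,0,0],
    [0,0,0,0,0,0],
    [0,0,0,0,0,0],
    [0,0,0,0,0,0],
    [0,0,0,0,0,0]
  ],
  "claw": 100
}}

```text
t: 13.75
tcp_pos: [466.9, 201.1, 44.5]
orientation: [0.843, 0.537, 0.0, -0.0]
contact_force: [0.3, 0.1, -0.5]
finger_gap: 1.002
gripper_force: 0.0
```

Request:
{"api": "jog_arm", "payload": {
  "motion": [
    [0,0,-0.005,0,0,0],
    [0,0,-0.015,0,0,0],
    [0,0,-0.03,0,0,0],
    [0,0,-0.06,0,0,0],
    [0,0,-0.1,0,0,0],
    [0,0,-0.14,0,0,0],
    [0,0,-0.16,0,0,0],
    [-0.04,0.03,-0.16,0,0,0],
    [-0.08,0.06,-0.16,0,0,0],
    [-0.12,0.09,-0.16,0,0,0],
    [-0.16,0.12,-0.16,0,0,0],
    [-0.2,0.15,-0.16,0,0,0],
    [-0.2,0.15,-0.16,0,0,0],
    [-0.2,0.15,-0.16,0,0,0]
  ]
}}

```text
t: 15.15
tcp_pos: [518.2, -45.5, 204.9]
orientation: [0.844, 0.536, 0.0, 0.0]
contact_force: [0.1, 0.3, -1.2]
finger_gap: 1.002
gripper_force: 0.0
```

Run:
```python
from h import *
s=snapshot('side');t=snapshot('top')
for n,s_,b in (('side',s,(215,285,240,330)),('top',t,(175,245,205,290))):
    W=allw(s_); z=W[...,2]; m=cv2.cvtColor(s_['image'],cv2.COLOR_BGR2HSV)[...,1]>110
    k=np.zeros_like(m); k[b[0]:b[1],b[2]:b[3]]=1; k&=m
    for lo,hi in ((38,50),(66,80)):
        P=W[k&(z>lo)&(z<hi)]; print(n,len(P),np.percentile(P[:,2],[10,50,90]).round(1) if len(P) else '')
cv2.imwrite('pics/c4.png',np.hstack([cv2.resize(x,(400,400),interpolation=cv2.INTER_CUBIC) for x in (t['image'][161:261,198:298],s['image'][190:290,234:334])]))
```

```text
side 464 [39.3 41.8 44.6]
side 121 [67.6 70.6 73.7]
top 634 [39.2 41.7 44.8]
top 153 [68.3 71.3 74.9]
```

View pics/c4.png

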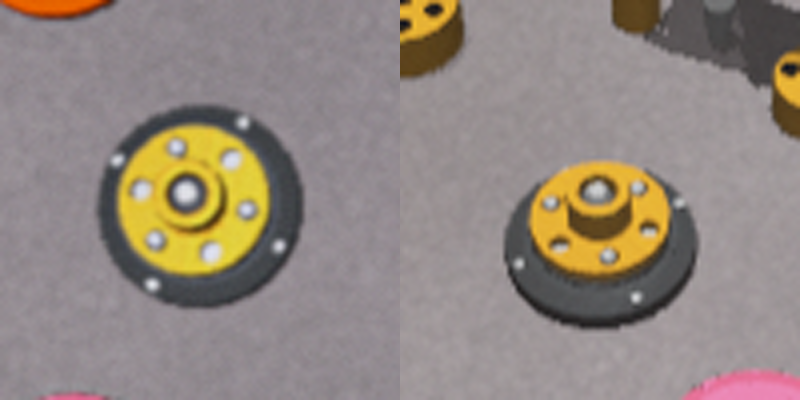

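The disc is fully home. The studs show in alternate holes at (178,148), (247,209) and (155,240), the pilot shows in the bore at (185,192), and the flange top is at about 42 mm and level. Nothing is touching it.

```bash
python3 -c "
from cell import sign_off
print(sign_off())"
```

```text
the job is handed in; nothing more can be done
None
```

The disc is fully seated on the fixture, collar up and released, with measured contact under about 15 N; its holes already lined up by sight so no turning was needed, and the job is handed in at about 15 s.

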